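Make up two pipette-check kits

TASK

Make up the two pipette-check kits from the stock on the bench. The tray with two wells gets the largest beaker and the largest knobbed weight; the tray with three wells gets one sample cup, the capped vial that stands among the beakers and weights, and the smallest knobbed weight: each stands upright on the floor of the well cut for its size, set down rather than dropped. Take only the top cup of the nested stack, twisting it loose from the ones beneath while you lift it, and leave the rest of the stock standing where it is.

Things in the scene. Friction and masses are not known exactly. Their poses are not given: they have to be found in the camera images.
- two_well_tray: Shorter grey kit tray, 150 x 92 x 12 mm, loose, 0.6 kg, two round wells 7 mm deep (floor 5 mm above the bench). Origin: centre of underside; x along its length, y across, z up. Wells at y = 0: for the largest beaker 68 mm wide at x = -30 mm; for the largest weight 43 mm wide at x = +45 mm.
- three_well_tray: Longer, narrower grey kit tray, 190 x 82 x 12 mm, loose, 0.6 kg, three round wells 7 mm deep (floor 5 mm above the bench). Origin: centre of underside; x along its length, y across, z up. Wells at y = 0: for the cup 56 mm wide at x = -58 mm; for the vial 41 mm wide at x = +12 mm; for the smallest weight 33 mm wide at x = +66 mm.
- top_cup_center (a point): Top cup of the nested stack of white plastic sample cups: open, loose, 30 g, 66 high, foot 40 wide. Grip its top 22 mm, a straight collar 61 wide (foot 49, rim 115 above the bench at the start); the next cup's like collar starts just below. Loose sliding fit: twist it 20 degrees or more, either way, before it is 30 mm up. Point: on its axis, 33 above its foot, z up.
- cup_stack_center (a point): The rest of the stack under the top cup, to be left standing: two more such white cups nested in a low round steel stand (disc 76 mm across, 5 mm high), all one loose piece of 0.3 kg, 93 mm high, collars 61 mm across. This point is on its axis, 44 mm above the bench, z up.
- beaker_100_center (a point): Largest glass beaker, 52 mm across, 68 mm high, open upward, loose. Goes into the large well of the two-well tray. This point is on its axis half-way up (34 mm above its foot), z up.
- beaker_50_center (a point): Smaller glass beaker, 44 mm across, 56 mm high, loose; spare stock that stays where it is. This point is on its axis half-way up (28 mm), z up.
- weight_100_center (a point): Largest of three beige knobbed calibration weights, a cylinder with a knob on top, 27 mm across, 36 mm high, loose. Goes into the small well of the two-well tray. This point is on its axis half-way up (18 mm above its foot), z up.
- weight_50_center (a point): Middle one of the knobbed weights, 22 mm across, 30 mm high, loose; spare stock that stays where it is. This point is on its axis half-way up (15 mm), z up.
- weight_20_center (a point): Smallest of the knobbed weights, 17 mm across, 24 mm high, loose. Goes into the smallest well of the three-well tray. This point is on its axis half-way up (12 mm above its foot), z up.
- vial_0_center (a point): Slender clear vial with a white cap, standing by itself among the beakers and weights (the vials grouped by the bottles at the back are not part of this), 25 mm across, 57 mm high, loose. Goes into the middle well of the three-well tray. This point is on its axis half-way up (28.5 mm above its foot), z up.

How it is judged:
On the way:
1. the top cup is twisted by more than 10 degrees against the cups beneath while still nested in them (angle between the x axis of top_cup_center and the x axis of cup_stack_center, either way round above 0.175 rad and horizontal distance between top_cup_center and cup_stack_center below 0.012 m and z of top_cup_center in the frame of cup_stack_center below 0.078 m), for 0.05 s.
At the end, for the whole second after the job is handed in: Each of the five things stands in its own well: within 11 mm of its centre along and across the tray, on its floor within 4 mm, upright within 0.15 rad, at rest. Middle weight, smaller beaker and remaining cups are upright and within 30 mm of where they stood (x of beaker_100_center in the frame of two_well_tray between -0.041 and -0.019 m and y of beaker_100_center in the frame of two_well_tray between -0.011 and 0.011 m and z of beaker_100_center in the frame of two_well_tray between 0.035 and 0.043 m and angle between each of beaker_100_center, weight_100_center, top_cup_center, vial_0_center, weight_20_center, weight_50_center, beaker_50_center, cup_stack_center's own z axis and vertical below 0.15 rad and linear speed of each of beaker_100, weight_100, top_cup, vial_0, weight_20 below 0.02 m/s and x of weight_100_center in the frame of two_well_tray between 0.034 and 0.056 m and y of weight_100_center in the frame of two_well_tray between -0.011 and 0.011 m and z of weight_100_center in the frame of two_well_tray between 0.019 and 0.027 m and x of top_cup_center in the frame of three_well_tray between -0.069 and -0.047 m and y of top_cup_center in the frame of three_well_tray between -0.011 and 0.011 m and z of top_cup_center in the frame of three_well_tray between 0.034 and 0.042 m and x of vial_0_center in the frame of three_well_tray between 0.001 and 0.023 m and y of vial_0_center in the frame of three_well_tray between -0.011 and 0.011 m and z of vial_0_center in the frame of three_well_tray between 0.0295 and 0.0375 m and x of weight_20_center in the frame of three_well_tray between 0.055 and 0.077 m and y of weight_20_center in the frame of three_well_tray between -0.011 and 0.011 m and z of weight_20_center in the frame of three_well_tray between 0.013 and 0.021 m and distance of each of weight_50_center, beaker_50_center, cup_stack_center from where it was at the start of the episode below 0.03 m); the robot touches nothing.
It fails at once if the spare weight, the spare beaker or the remaining cups are shifted by more than 40 mm (distance of any of weight_50_center, beaker_50_center, cup_stack_center from where it was at the start of the episode above 0.04 m).
It fails at once if one of the five things is dropped (falls freely for more than about 20 mm) ((linear speed of beaker_100 above 0.65 m/s and contact force between beaker_100 and the fingers below 0.02 N) or (linear speed of weight_100 above 0.65 m/s and contact force between weight_100 and the fingers below 0.02 N) or (linear speed of top_cup above 0.65 m/s and contact force between top_cup and the fingers below 0.02 N) or (linear speed of vial_0 above 0.65 m/s and contact force between vial_0 and the fingers below 0.02 N) or (linear speed of weight_20 above 0.65 m/s and contact force between weight_20 and the fingers below 0.02 N)).
It also fails if it takes over 131 s, if anything falls off the work surface, if the arm or the gripper's body presses on something with over 40 N, if the wrist force passes 120 N, or if a joint passes its speed limit or range.

ROBOT

A 6-joint arm with a two-finger parallel gripper is mounted at the origin on a cart in front of the work surface, level with it; the furniture and walls round the work are solid. World frame = base frame: x ahead of the robot, y to its left, z up, the work surface at z = 0. Lengths are in m, angles in rad, forces in N, time in s.
With the tool pointing down it reaches from about 0.2 to 0.875 m from the base axis. Payload 3.4 kg.
Tool frame: the origin (TCP) lies on the mounting face of the last link; the fingertips stand 199 mm ahead of it and the grasp point (between the pads) lies 180 mm ahead of it; z points along the fingers, y is the line along which they close (so a half turn about z gives the same grasp; the last joint's range is limited). The gripper opens to 94 mm and grips with 3 to 60 N. Pads are 16 mm wide; open, the fingers measure 119 mm over their backs; the gripper's body (75 mm by 177 mm) begins 78 mm behind the grasp point.
Start: joints at [-1.347, 0.276, 1.505, -0, 1.361, -0.121], TCP at [0.194, -0.541, 0.405] pointing down, gripper open.
Joint ranges: [-2.89, 2.89], [-0.75, 2.08], [0.22, 2.7], [-1.18, 4.32], [0.11, 2.71], [-2.7, 2.7]. Speed limits (rad/s): [2.57, 2.57, 3.14, 3.14, 3.14, 3.14].

INTERFACE

Orientations are given as a 3x3 rotation matrix whose columns are the frame's x, y, z axes.
In Python, from plant import ctrl gives the robot as it stands. The module is installed in compiled form; this text tells all that it offers.
- The arm moves only by the shell command python3 -m inch 'ROWS'. ROWS is a JSON object of lists of equal length, an entry for each row: "gripper": the finger opening in mm, from 0 to 94; "offset": the shift along the tool's x, y, z in mm, a list of three; "turn": the turn about the tool's z in degrees. A call has 1 to 20 rows; each row shifts and turns the commanded pose from where the row before left it, along the tool's axes as they then stand; what a row does not reach is not made up. A row lasts 1/10 s, in which the tool goes at most 50 mm and 8.59 degrees, less where a joint would pass 70% of its speed; a pose out of reach is approached as far as the arm can. A call is refused whole if a number of a shift passes 50 or a number of a turn 8.59, either way. A call with a gripper value outside its range is refused whole. The fingers move at their own pace and stop on an object; the grip force is fixed at half the most. Time passes only in rows, so rows that do not move let the fingers close. It gives the time, the measured TCP pose, the force, the opening and the grip force at its end, in the units of the state.
- ctrl.observe(): the state, without advancing time (a new reading comes with each control period).
- ctrl.read_camera(name): name is "scene" or "top" or "wrist"; returns a dict with "image" (384x512x3 uint8, blue, green, red), "fovy" (degrees; the focal length in pixels is half the picture's height over the tangent of half this angle, whatever the lens; pixels are square), "cx", "cy" (the principal point, pixels), "k1" (the pictures are not rectified: a ray, as slopes to the right and down, at radius r is drawn at 1 + k1 r^2 times it, then the intrinsics apply), "origin" and "rotation" of the camera in the world; the wrist camera has in their place "hand_eye" (4x4, takes a point from camera to tool coordinates, whose origin is the TCP and whose axes are the flange's). Camera axes: x right, y down, z forward; pixel columns grow to the right and rows downward; lengths in m; the calibration is good to about 2 mm. A picture is of the moment at which its call begins: read the wrist's pose just before it. There is no depth.
- ctrl.close_job(): hands the job in; it is judged then, once.
The state is a dict: "time": time; "joints": joint angles; "qd": joint speeds; "joint_torque": joint torques, N m; "eef_pos": TCP position; "eef_rot": TCP orientation; "wrist_force": force on the tool from outside, world axes, zero at the start; "wrist_torque": the same for the moment, N m; "gripper_width": finger opening in m; "gripper_force": force on a finger pad.
Only numpy, scipy, OpenCV 4.12 (cv2) and the standard library are available. Lean on these libraries where they do the work, as an engineer would, in place of code of your own. Each camera call takes 0.05 s, during which the arm holds its last target. There are 200 camera calls.

## Working session

There is one attempt and no reset: what is moved stays moved. The work goes in short steps, Python scripts to look and compute and a shell command to move; the robot and the scene stay as the last step left them, time stands still between calls to the robot, and variables do not carry over. Pictures are saved under pics/ and viewed, at most 14 in all, crops included, and the job is handed in when it is done.

```bash
mkdir -p pics; ls; cat > h.py <<'E'
import numpy as np, cv2
from plant import ctrl
def cam(n):
    s=ctrl.observe(); c=ctrl.read_camera(n)
    if 'hand_eye' in c:
        T=np.eye(4);T[:3,:3]=np.array(s['eef_rot']);T[:3,3]=s['eef_pos'];M=T@np.array(c['hand_eye'])
        c['R'],c['o']=M[:3,:3],M[:3,3]
    else: c['R'],c['o']=np.array(c['rotation']),np.array(c['origin'])
    c['image']=np.array(c['image'])
    c['f']=192/np.tan(np.radians(c['fovy'])/2)
    c['K']=np.array([[c['f'],0,c['cx']],[0,c['f'],c['cy']],[0,0,1.]]);c['D']=np.array([c['k1'],0,0,0.])
    return c
def plane(c,uv,z):
    p=cv2.undistortPoints(np.array(uv,float).reshape(-1,1,2),c['K'],c['D']).reshape(-1,2)
    d=np.c_[p,np.ones(len(p))]@c['R'].T
    return c['o']+d*((z-c['o'][2])/d[:,2])[:,None]
def proj(c,P):
    R=c['R'].T
    return cv2.projectPoints(np.array(P,float).reshape(-1,1,3),cv2.Rodrigues(R)[0],-R@c['o'],c['K'],c['D'])[0].reshape(-1,2)
E
python3 - <<'E'
from h import *
for n in("scene","top","wrist"):
    c=cam(n);cv2.imwrite(f'pics/{n}0.png',c['image']);print(n,c['fovy'],c['cx'],c['cy'],c['k1'],c['o'].round(3),c['R'].round(3).tolist())
s=ctrl.observe();print(s['time'],np.round(s['eef_rot'],3).tolist(),s['gripper_width'])
a=cv2.imread('pics/top0.png')
cv2.imwrite('pics/top0b.png',cv2.resize(a,(800,600),interpolation=cv2.INTER_CUBIC))
a=cv2.imread('pics/scene0.png')
cv2.imwrite('pics/scene0b.png',cv2.resize(a,(800,600),interpolation=cv2.INTER_CUBIC))
E
```

```text
pics
scene 45.35128528253561 262.13244742196645 185.70196231332483 -0.035489693680039035 [-0.083  0.69   0.853] [[-0.723, -0.451, 0.523], [-0.69, 0.452, -0.565], [0.019, -0.77, -0.638]]
top 48.240181615527426 254.55929446425787 191.60939263627407 -0.06981559647332132 [0.348 0.022 1.121] [[0.018, -0.984, 0.18], [-1.0, -0.018, -0.001], [0.004, -0.18, -0.984]]
wrist 68.3686481222461 257.1174043156563 192.93886051488465 0.0005091271026625893 [ 0.258 -0.517  0.383] [[0.338, -0.915, -0.219], [-0.941, -0.329, -0.077], [-0.002, 0.232, -0.973]]
0.15 [[0.941, 0.338, -0.0], [0.338, -0.941, 0.001], [0.0, -0.001, -1.0]] 0.09380238853279355
```

View pics/top0b.png

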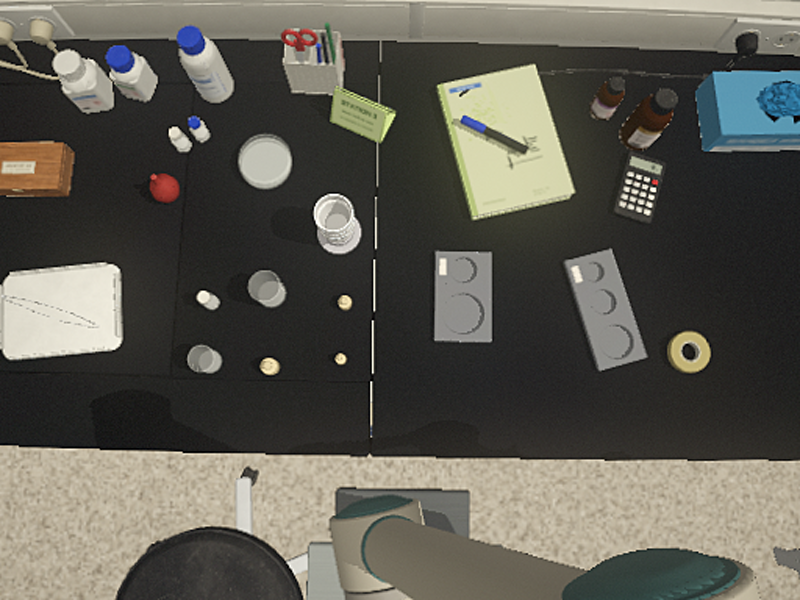

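View pics/scene0b.png

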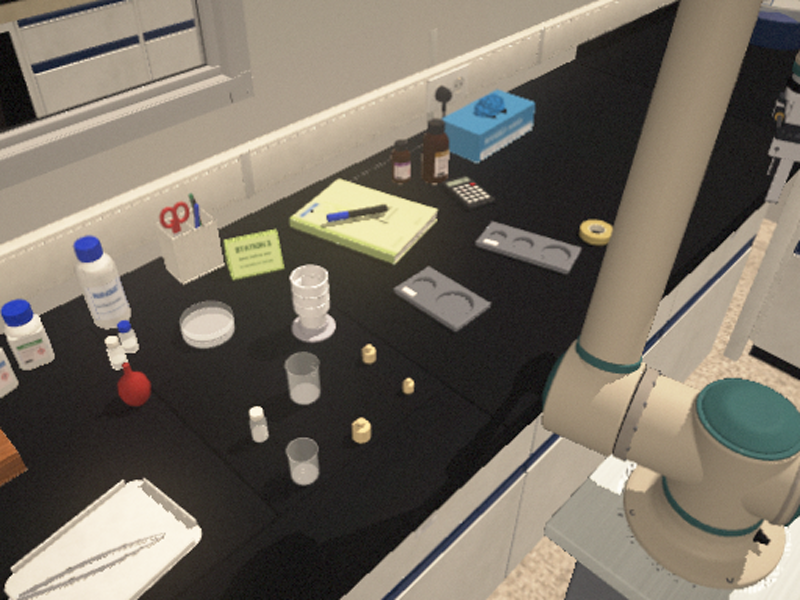

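The top view (800x600 scale) shows the vial at (208,300), beakers at (266,289) and (204,360), and the cup stack at (335,215). Weights are at (269,366), (345,302) and (341,358), the two-well tray is at (463,296), and the three-well tray is at (606,310) with its small wells to the back. The scene view agrees.

```bash
python3 - <<'E'
from h import *
c=cam("top");im=c['image']
hsv=cv2.cvtColor(im,cv2.COLOR_BGR2HSV);v=hsv[...,2]
m=(v>55).astype(np.uint8)
n,l,st,ce=cv2.connectedComponentsWithStats(m)
for i in range(1,n):
    x,y,w,h,a=st[i]
    if 20<a<9000 and 120<x<440 and 115<y<250:
        pts=np.argwhere(l==i)[:,::-1].astype(np.float32)
        hull=cv2.convexHull(pts)
        P=plane(c,hull.reshape(-1,2),0.012 if a>1500 else .02)[:,:2].astype(np.float32)
        r=cv2.minAreaRect(P)
        print((x,y,w,h,a),'P20',plane(c,[ce[i]],.02)[0,:2].round(3),'rect',np.round(r[0],4),np.round(r[1],4),round(r[2],1), im[l==i].mean(0).round())
big=cv2.resize(im[115:245,115:300],None,fx=4,fy=4,interpolation=cv2.INTER_CUBIC)
cv2.imwrite('pics/crop1.png',big)
E
```

```text
(np.int32(200), np.int32(124), np.int32(32), np.int32(39), np.int32(942)) P20 [0.679 0.128] rect [0.6797 0.129 ] [0.1107 0.0757] 20.1 [175. 183. 186.]
(np.int32(240), np.int32(126), np.int32(2), np.int32(34), np.int32(55)) P20 [0.677 0.061] rect [0.6822 0.0608] [0.0916 0.0027] 1.4 [145. 158. 162.]
(np.int32(360), np.int32(158), np.int32(55), np.int32(80), np.int32(2465)) P20 [ 0.539 -0.327] rect [ 0.5429 -0.3285] [0.1975 0.0903] 16.3 [132. 136. 137.]
(np.int32(277), np.int32(160), np.int32(38), np.int32(60), np.int32(2152)) P20 [ 0.557 -0.087] rect [ 0.5589 -0.0875] [0.0965 0.1571] 89.5 [137. 141. 142.]
(np.int32(239), np.int32(166), np.int32(2), np.int32(34), np.int32(67)) P20 [0.574 0.061] rect [0.5733 0.0608] [0.0882 0.0026] 1.4 [147. 160. 162.]
(np.int32(158), np.int32(173), np.int32(26), np.int32(24), np.int32(455)) P20 [0.565 0.242] rect [0.5645 0.2417] [0.0688 0.0555] 47.3 [128. 136. 138.]
(np.int32(125), np.int32(186), np.int32(16), np.int32(13), np.int32(138)) P20 [0.543 0.34 ] rect [0.5438 0.3405] [0.0425 0.0249] 55.1 [169. 184. 187.]
(np.int32(216), np.int32(189), np.int32
[... 157 characters left out ...]
int32(35), np.int32(69)) P20 [0.47  0.061] rect [0.4694 0.0609] [0.088  0.0026] 1.4 [147. 160. 162.]
(np.int32(427), np.int32(212), np.int32(28), np.int32(27), np.int32(550)) P20 [ 0.47  -0.467] rect [ 0.47   -0.4666] [0.0682 0.0739] 0.7 [109. 158. 170.]
(np.int32(214), np.int32(226), np.int32(8), np.int32(8), np.int32(48)) P20 [0.449 0.114] rect [0.4494 0.1138] [0.0183 0.0163] 46.5 [138. 180. 195.]
(np.int32(166), np.int32(229), np.int32(14), np.int32(11), np.int32(119)) P20 [0.435 0.23 ] rect [0.4348 0.2298] [0.0257 0.0337] 1.2 [141. 183. 199.]
(np.int32(237), np.int32(244), np.int32(2), np.int32(36), np.int32(66)) P20 [0.372 0.061] rect [0.3686 0.061 ] [0.088  0.0026] 1.4 [136. 151. 156.]
```

View pics/crop1.png

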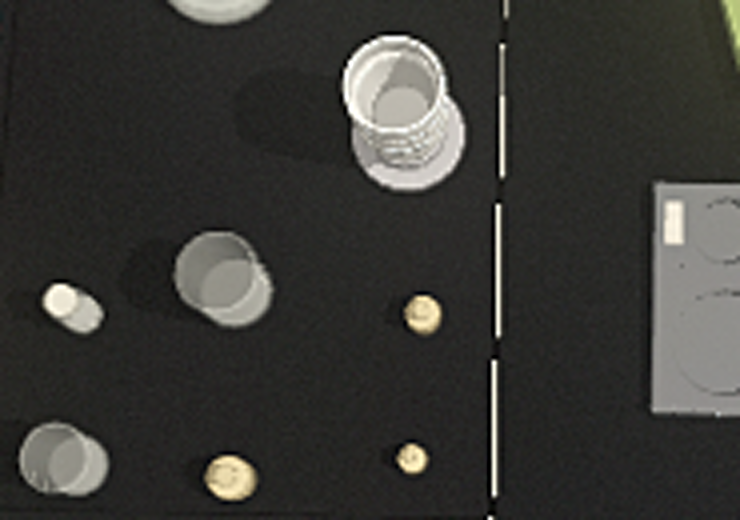

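```bash
python3 -m inch '{"gripper":[94,94,94,94,94,94,94,94,94,94,94,94,94],"offset":[[0,0,0],[10,0,0],[20,0,0],[40,-20,0],[40,-40,0],[40,-45,0],[40,-45,0],[35,-45,0],[20,-45,0],[10,-45,0],[0,-40,0],[0,-15,0],[0,0,0]],"turn":[8.5,8.5,2.8,0,0,0,0,0,0,0,0,0,0]}'
python3 - <<'E'
from h import *
s=ctrl.observe();print(s['time'],np.round(s['eef_pos'],4),np.round(s['eef_rot'],3).tolist(),np.round(s['joints'],2))
c=cam("wrist");cv2.imwrite('pics/w1.png',c['image'])
np.savez('w1.npz',**{k:c[k] for k in('image','R','o','K','D','f','cx','cy')})
E
```

```text
time: 1.5
eef_pos: [0.4267, -0.2224, 0.4049]
eef_rot: [[1.0, 0.002, 0.0], [0.002, -1.0, -0.0], [0.0, 0.0, -1.0]]
wrist_force: [0.2, -0.7, 0.3]
gripper_width: 0.094
gripper_force: 0.0
1.5 [ 0.4267 -0.2224  0.4049] [[1.0, 0.002, 0.0], [0.002, -1.0, -0.0], [0.0, 0.0, -1.0]] [-0.63  0.13  1.69 -0.    1.31  0.94]
```

View pics/w1.png

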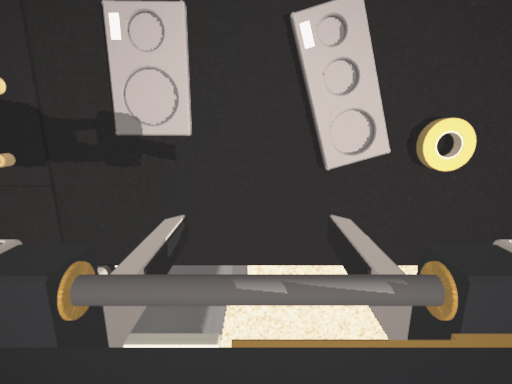

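The wrist view shows the two-well tray with its small well at (146,31) and large well at (151,96). The three-well tray's wells are at (332,30), (341,76) and (352,131).

```bash
cat > trays.py <<'E'
from h import *
def fit(mod,w):
    mod=np.array(mod,float);w=np.array(w)
    a=mod.mean(0);b=w.mean(0);A=mod-a;B=w-b
    th=np.arctan2((A[:,0]*B[:,1]-A[:,1]*B[:,0]).sum(),(A*B).sum())
    R=np.array([[np.cos(th),-np.sin(th)],[np.sin(th),np.cos(th)]])
    t=b-R@a
    return t,np.degrees(th),(mod@R.T+t)
E
python3 - <<'E'
from trays import *
c=dict(np.load('w1.npz'))
im=c['image']
g=cv2.GaussianBlur(cv2.cvtColor(im,cv2.COLOR_BGR2GRAY),(3,3),0)
# refine each well: radial gradient edge points around guess, robust ellipse fit
G={'2s':(146,31,.0215),'2l':(151,96,.034),'3w':(332,30,.0165),'3v':(341,76,.0205),'3c':(352,131,.028)}
out={}
for k,(u,v,r) in G.items():
    P=plane(c,[(u,v)],.012)[0]
    for it in range(4):
        th=np.linspace(0,2*np.pi,72,endpoint=False);rr=np.arange(.7,1.25,.03)*r
        X=P+np.stack([np.outer(rr,np.cos(th)),np.outer(rr,np.sin(th)),np.zeros((len(rr),72))],-1)
        uv=proj(c,X.reshape(-1,3)).astype(np.float32)
        I=cv2.remap(g,uv[:,0].reshape(len(rr),72).copy(),uv[:,1].reshape(len(rr),72).copy(),cv2.INTER_LINEAR).astype(float)
        D=np.diff(I,axis=0);i=np.abs(D).argmax(0);R=(rr[i]+rr[i+1])/2
        q=np.stack([P[0]+R*np.cos(th),P[1]+R*np.sin(th)],-1)
        w=(np.abs(R-r)<.2*r)
        A=np.c_[2*q[w],np.ones(w.sum())];s=np.linalg.lstsq(A,(q[w]**2).sum(1),rcond=None)[0]
        P=np.array([s[0],s[1],.012]);
    out[k]=P[:2];print(k,plane(c,[(u,v)],.012)[0,:2].round(4),P[:2].round(4),'r',round(float(np.sqrt(s[2]+s[0]**2+s[1]**2)),4))
for src in (out,{k:plane(c,[G[k][:2]],.012)[0,:2] for k in G}):
    for a,b in ((['2l','2s'],[(-.03,0),(.045,0)]),(['3c','3v','3w'],[(-.058,0),(.012,0),(.066,0)])):
        t,th,m=fit(b,[src[k] for k in a]);print(a,t.round(4),round(th,2),'wells',m.round(4).tolist(),'res',(m-[src[k] for k in a]).round(4).tolist())
E
python3 -m inch '{"gripper":[94,94,94,94,94,94,94,94,94,94,94,94],"offset":[[0,-15,0],[0,-30,0],[0,-45,0],[0,-45,0],[0,-45,0],[0,-45,0],[0,-45,0],[0,-45,0],[0,-45,0],[0,-40,0],[0,-20,0],[0,0,0]],"turn":[0,0,0,0,0,0,0,0,0,0,0,0]}'
python3 - <<'E'
from h import *
s=ctrl.observe();print(s['time'],np.round(s['eef_pos'],4),np.round(s['joints'],2))
c=cam("wrist");cv2.imwrite('pics/w2.png',c['image'])
np.savez('w2.npz',**{k:c[k] for k in('image','R','o','K','D')})
E
```

```text
2s [ 0.6033 -0.0887] [ 0.6028 -0.0892] r 0.0201
2l [ 0.5298 -0.0883] [ 0.5288 -0.0882] r 0.0328
3w [ 0.6048 -0.3101] [ 0.6035 -0.3107] r 0.016
3v [ 0.5536 -0.3244] [ 0.5525 -0.3253] r 0.0201
3c [ 0.4875 -0.3432] [ 0.4863 -0.3437] r 0.0268
['2l', '2s'] [ 0.5583 -0.0886] -0.77 wells [[0.5283, -0.0882], [0.6033, -0.0892]] res [[-0.0005, 0.0], [0.0005, -0.0]]
['3c', '3v', '3w'] [ 0.541  -0.3284] 15.7 wells [[0.4852, -0.3441], [0.5526, -0.3251], [0.6046, -0.3105]] res [[-0.0011, -0.0004], [0.0001, 0.0002], [0.001, 0.0002]]
['2l', '2s'] [ 0.559  -0.0885] -0.26 wells [[0.529, -0.0883], [0.604, -0.0887]] res [[-0.0007, 0.0], [0.0007, -0.0]]
['3c', '3v', '3w'] [ 0.5422 -0.3277] 15.79 wells [[0.4864, -0.3435], [0.5537, -0.3244], [0.6057, -0.3097]] res [[-0.0011, -0.0003], [0.0001, -0.0], [0.0009, 0.0003]]
time: 2.75
eef_pos: [0.4278, 0.1978, 0.4044]
eef_rot: [[1.0, 0.001, -0.0], [0.001, -1.0, 0.001], [-0.0, -0.001, -1.0]]
wrist_force: [0.2, -0.7, -0.0]
gripper_width: 0.0939
gripper_force: 0.0
2.75 [0.4278 0.1978 0.4044] [0.29 0.12 1.71 0.   1.31 1.85]
```

View pics/w2.png

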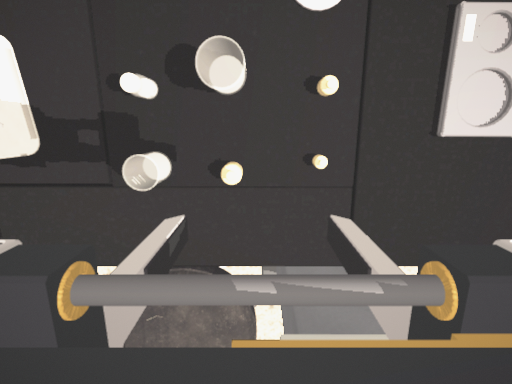

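The wrist view of the stock shows the vial cap at about (128,79) and its foot at (150,90). The big beaker's rim is at (220,60) and its foot at (228,74). weight_100 is at (231,173), weight_20 at (320,161), weight_50 at (328,86) and beaker_50 at (140,172).

```bash
python3 - <<'E'
from h import *
c=dict(np.load('w2.npz'));t=cam('top')
def blobs(c,box):
    v=c['image'].max(2);m=(v>90).astype(np.uint8);x0,y0,x1,y1=box
    k=np.zeros_like(m);k[y0:y1,x0:x1]=m[y0:y1,x0:x1]
    n,l,st,ce=cv2.connectedComponentsWithStats(k);i=1+st[1:,4].argmax();return ce[i]
import numpy as np
def tri(a,b):
    o=[];D=[]
    for c,p in ((c_,p_) for c_,p_ in a):
        P=plane(c,[p],0)[0];d=P-c['o'];D.append(d/np.linalg.norm(d));o.append(c['o'])
    A=np.zeros((3,3));y=np.zeros(3)
    for d,q in zip(D,o):
        M=np.eye(3)-np.outer(d,d);A+=M;y+=M@q
    return np.linalg.solve(A,y)
for n,wb,tb,z in (('w100',(215,155,250,190),(160,224,185,244),.017),('w20',(308,150,332,172),(210,222,226,238),.012),('w50',(312,70,345,102),(212,186,230,203),.014),('vial',(115,65,165,105),(122,183,145,201),.0285),('b100',(190,30,255,100),(150,168,190,200),.034),('b50',(115,145,175,195),(115,215,145,245),.028)):
    a,b=blobs(c,wb),blobs(t,tb)
    print(n,a.round(1),'wrist',plane(c,[a],z)[0,:2].round(4),'top',plane(t,[b],z)[0,:2].round(4),'tri',tri([(c,a),(t,b)],0).round(4))
print('b100 rim',plane(c,[(220,60)],.068)[0,:2],plane(t,[(115+217/4-.4,115+273/4-.4)],.068)[0,:2])
print('vialcap',plane(c,[(128,79)],.057)[0,:2],plane(t,[(115+60/4-.4,115+300/4-.4)],.057)[0,:2])
print('cup rim',plane(t,[(115+394/4-.4,115+83/4-.4)],.115)[0,:2],'disc',plane(t,[(115+409/4-.4,115+134/4-.4)],.005)[0,:2])
E
```

```text
w100 [231.5 173. ] wrist [0.4346 0.2329] top [0.4328 0.2462] tri [0.4342 0.2374 0.0315]
w20 [319.7 161.4] wrist [0.4493 0.117 ] top [0.4504 0.1145] tri [0.4498 0.1155 0.0084]
w50 [327.5  85.2] wrist [0.5435 0.1127] top [0.5445 0.1107] tri [0.5449 0.1113 0.0085]
vial [138.5  85.2] wrist [0.5414 0.3399] top [0.5423 0.3372] tri [0.5382 0.3304 0.0521]
b100 [221.1  64.2] wrist [0.5635 0.2408] top [0.5598 0.2567] tri [0.5292 0.2208 0.2006]
b50 [145.7 170.2] wrist [0.4399 0.3407] top [0.4523 0.3378] tri [0.4474 0.3234 0.0742]
b100 rim [0.56091747 0.237682  ] [0.55895186 0.2364696 ]
vialcap [0.54407948 0.33934207] [0.54188978 0.33786578]
cup rim [0.67001719 0.12497674] disc [0.6695182  0.12476772]
```

```bash
python3 -m inch '{"gripper":[80,80,80,80,80,80,80,80,80,80,40,40,40,40,40],"offset":[[20,-5,10],[35,-10,20],[40,-15,20],[30,-10,15],[7,0,10],[0,0,20],[0,0,30],[0,0,30],[0,0,20],[0,0,4],[0,0,0],[0,0,0],[0,0,0],[0,0,0],[0,0,0]],"turn":[0,0,0,0,0,0,0,0,0,0,0,0,0,0,0]}'
```

```text
time: 4.35
eef_pos: [0.5596, 0.2362, 0.2268]
eef_rot: [[1.0, -0.001, 0.002], [-0.001, -1.0, 0.0], [0.002, -0.0, -1.0]]
wrist_force: [-0.3, 0.4, 4.0]
gripper_width: 0.051
gripper_force: 30.0
```

```bash
python3 -m inch '{"gripper":[40,40,40,40,40,40,40,40,40,40,40,40,40,40,40,40,40],"offset":[[0,0,-10],[0,0,-25],[0,0,-30],[0,10,-15],[-5,25,0],[-5,35,0],[-5,40,0],[-5,40,0],[-5,40,0],[-5,40,0],[-2,40,0],[0,30,0],[0,18,0],[0,6,10],[0,0,25],[0,0,25],[0,0,0]],"turn":[0,0,0,0,0,0,0,0,0,0,0,0,0,0,0,0,0]}'
```

```text
time: 6.05
eef_pos: [0.5249, -0.0871, 0.2423]
eef_rot: [[1.0, -0.001, -0.008], [-0.001, -1.0, 0.003], [-0.008, -0.003, -1.0]]
wrist_force: [-0.2, -0.0, -1.1]
gripper_width: 0.0508
gripper_force: 30.0
```

```bash
python3 -m inch '{"gripper":[40,40,40,40],"offset":[[3,1,4],[0,0,4],[0,0,0],[0,0,0]],"turn":[0,0,0,0]}'
```

```text
time: 6.45
eef_pos: [0.5302, -0.0888, 0.2383]
eef_rot: [[1.0, -0.0, 0.001], [-0.0, -1.0, -0.0], [0.001, 0.0, -1.0]]
wrist_force: [-0.4, -0.2, 0.6]
gripper_width: 0.0506
gripper_force: 30.0
```

```bash
python3 -m inch '{"gripper":[40,40,40,40],"offset":[[-1,0,3],[0,0,3],[0,0,0],[0,0,0]],"turn":[0,0,0,0]}'
```

```text
time: 6.85
eef_pos: [0.529, -0.089, 0.2318]
eef_rot: [[1.0, -0.001, 0.0], [-0.001, -1.0, -0.0], [0.0, 0.0, -1.0]]
wrist_force: [0.1, -0.1, 1.8]
gripper_width: 0.0503
gripper_force: 30.0
```

```bash
python3 -m inch '{"gripper":[75,75,75,75,75,75,75,75,60,60,60,60,60,60,60,60,60,60,60,60],"offset":[[0,0,0],[0,0,0],[0,0,-15],[0,0,-35],[0,0,-35],[-5,-20,-5],[-10,-40,0],[-15,-45,0],[-15,-45,0],[-15,-45,0],[-15,-45,0],[-10,-40,0],[-5,-25,0],[-4,-15,10],[0,0,20],[0,0,30],[0,0,25],[0,0,10],[0,0,0],[0,0,0]],"turn":[0,0,0,0,0,0,0,0,0,0,0,0,0,0,0,0,0,0,0,0]}'
```

```text
time: 8.85
eef_pos: [0.4357, 0.2312, 0.2272]
eef_rot: [[1.0, -0.001, 0.001], [-0.001, -1.0, 0.0], [0.001, -0.0, -1.0]]
wrist_force: [-0.5, 0.1, -0.7]
gripper_width: 0.0601
gripper_force: 0.0
```

```bash
python3 -m inch '{"gripper":[60,60,60,15,15,15,15,15,15],"offset":[[-1,0,9],[0,0,9],[0,0,0],[0,0,0],[0,0,0],[0,0,0],[0,0,0],[0,0,0],[0,0,0]],"turn":[0,0,0,0,0,0,0,0,0]}'
```

```text
time: 9.75
eef_pos: [0.4343, 0.2311, 0.2088]
eef_rot: [[1.0, -0.001, 0.0], [-0.001, -1.0, -0.0], [0.0, 0.0, -1.0]]
wrist_force: [-0.3, 0.7, 0.6]
gripper_width: 0.025
gripper_force: 30.0
```

```bash
python3 -m inch '{"gripper":[15,15,15,15,15,15,15,15,15,15,15,15,15,15,15,15,15,15],"offset":[[0,0,-15],[0,0,-30],[0,0,-30],[5,10,-15],[15,25,0],[20,35,0],[20,40,0],[20,40,0],[20,40,0],[20,40,0],[20,40,0],[20,30,0],[9,14,0],[0,6,10],[0,0,25],[0,0,25],[0,0,10],[0,0,0]],"turn":[0,0,0,0,0,0,0,0,0,0,0,0,0,0,0,0,0,0]}'
```

```text
time: 11.55
eef_pos: [0.6015, -0.0876, 0.2267]
eef_rot: [[1.0, 0.0, -0.005], [0.0, -1.0, 0.002], [-0.005, -0.002, -1.0]]
wrist_force: [-0.6, 0.1, -1.1]
gripper_width: 0.0252
gripper_force: 30.0
```

```bash
python3 -m inch '{"gripper":[15,15,15,15],"offset":[[0,0,0],[0,0,4],[0,0,2],[0,0,0]],"turn":[0,0,0,0]}'
```

```text
time: 11.95
eef_pos: [0.603, -0.089, 0.223]
eef_rot: [[1.0, -0.001, 0.0], [-0.001, -1.0, -0.0], [0.0, 0.0, -1.0]]
wrist_force: [-0.5, -0.7, -1.3]
gripper_width: 0.0254
gripper_force: 30.0
```

```bash
python3 -m inch '{"gripper":[15,15,15,15],"offset":[[0,0,4],[0,0,4],[0,0,1],[0,0,0]],"turn":[0,0,0,0]}'
```

```text
time: 12.35
eef_pos: [0.6029, -0.0891, 0.2138]
eef_rot: [[1.0, -0.001, -0.0], [-0.001, -1.0, -0.0], [-0.0, 0.0, -1.0]]
wrist_force: [-0.5, 0.6, 1.4]
gripper_width: 0.0253
gripper_force: 30.0
```

```bash
python3 -m inch '{"gripper":[50,50,50,50,50,50,50,50,50,50,50,50,50,50,50,50,50,50],"offset":[[0,0,0],[0,0,0],[0,0,-15],[0,0,-35],[0,0,-35],[-10,-10,-5],[-25,-35,0],[-30,-40,0],[-30,-40,0],[-30,-40,0],[-20,-30,0],[-8,-10,0],[0,0,20],[0,0,35],[0,0,25],[0,0,10],[0,0,0],[0,0,0]],"turn":[0,0,0,0,0,0,0,0,0,0,0,0,0,0,0,0,0,0]}'
```

```text
time: 14.15
eef_pos: [0.4508, 0.1159, 0.214]
eef_rot: [[1.0, -0.001, 0.001], [-0.001, -1.0, -0.0], [0.001, 0.0, -1.0]]
wrist_force: [-0.3, 0.1, -0.6]
gripper_width: 0.0497
gripper_force: 0.0
```

```bash
python3 - <<'E'
from h import *
c=cam('top');cv2.imwrite('pics/t2.png',cv2.resize(c['image'][120:250,110:430],None,fx=2.5,fy=2.5,interpolation=cv2.INTER_CUBIC))
E
```

```text
(no output)
```

View pics/t2.png

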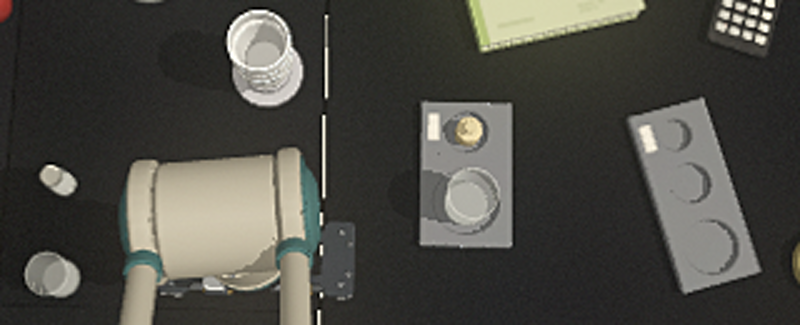

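The beaker (475,198) and the large weight (468,130) stand in the two-well tray's wells. The gripper is over weight_20.

```bash
python3 -m inch '{"gripper":[50,50,50,8,8,8,8,8,8],"offset":[[-1,0,4],[0,0,3],[0,0,0],[0,0,0],[0,0,0],[0,0,0],[0,0,0],[0,0,0],[0,0,0]],"turn":[0,0,0,0,0,0,0,0,0]}'
```

```text
time: 15.1
eef_pos: [0.4492, 0.1161, 0.2067]
eef_rot: [[1.0, -0.001, 0.0], [-0.001, -1.0, -0.0], [0.0, 0.0, -1.0]]
wrist_force: [0.1, -1.0, -0.2]
gripper_width: 0.0154
gripper_force: 30.0
```

```bash
python3 -m inch '{"gripper":[8,8,8,8,8,8,8,8,8,8,8,8,8,8,8,8,8,8,8,8],"offset":[[0,0,-15],[0,0,-35],[0,0,-35],[4,10,-15],[10,25,0],[14,38,0],[16,44,0],[16,45,0],[16,45,0],[16,45,0],[16,45,0],[16,44,0],[16,40,0],[12,30,0],[4,12,0],[0,3,0],[0,0,20],[0,0,30],[0,0,25],[0,0,10]],"turn":[0,0,0,0,0,0,0,0,0,0,0,0,0,0,0,0,-8,-7.7,0,0]}'; python3 -m inch '{"gripper":[8,8],"offset":[[0,0,0],[0,0,0]],"turn":[0,0]}'
```

```text
time: 17.1
eef_pos: [0.6033, -0.3074, 0.2193]
eef_rot: [[0.963, 0.271, -0.005], [0.271, -0.963, 0.004], [-0.004, -0.005, -1.0]]
wrist_force: [0.5, 0.8, -1.9]
gripper_width: 0.0156
gripper_force: 30.0
time: 17.3
eef_pos: [0.6051, -0.3094, 0.2228]
eef_rot: [[0.963, 0.27, 0.001], [0.27, -0.963, -0.001], [0.001, 0.001, -1.0]]
wrist_force: [-0.9, -0.0, 0.4]
gripper_width: 0.0154
gripper_force: 30.0
```

```bash
python3 -m inch '{"gripper":[8,8,8,8,8],"offset":[[0,0,4],[0,0,4],[0,0,2],[0,0,0],[0,0,0]],"turn":[0,0,0,0,0]}'
```

```text
time: 17.8
eef_pos: [0.6048, -0.3101, 0.2118]
eef_rot: [[0.963, 0.27, 0.0], [0.27, -0.963, -0.0], [0.0, 0.0, -1.0]]
wrist_force: [-0.3, -0.1, -0.1]
gripper_width: 0.0156
gripper_force: 30.0
```

```bash
python3 -m inch '{"gripper":[50,50,50,50,50,50,50,50,50,50,50,50,50,50,50,50,50,50,50,50],"offset":[[0,0,0],[0,0,0],[0,0,-15],[0,0,-35],[0,0,-40],[0,0,-10],[0,-10,0],[-2,-30,0],[-3,-45,0],[-5,-48,0],[-5,-48,0],[-5,-48,0],[-5,-48,0],[-5,-48,0],[-5,-48,0],[-5,-48,0],[-5,-48,0],[-5,-48,0],[-5,-45,0],[-5,-40,0]],"turn":[0,0,0,0,0,8,7.7,0,0,0,0,0,0,0,0,0,0,0,0,0]}'; python3 -m inch '{"gripper":[50,50,50,50,50,50,50,50],"offset":[[-2,-30,0],[0,-14,0],[0,0,0],[0,0,20],[0,0,35],[0,0,25],[0,0,5],[0,0,0]],"turn":[0,0,0,0,0,0,0,0]}'
```

```text
time: 19.8
eef_pos: [0.5434, 0.2943, 0.3131]
eef_rot: [[1.0, 0.0, 0.002], [0.0, -1.0, 0.001], [0.002, -0.001, -1.0]]
wrist_force: [-0.1, -0.0, -0.6]
gripper_width: 0.0499
gripper_force: 0.0
time: 20.6
eef_pos: [0.5423, 0.3345, 0.2263]
eef_rot: [[1.0, -0.002, -0.001], [-0.002, -1.0, -0.001], [-0.001, 0.001, -1.0]]
wrist_force: [-0.1, 0.3, 0.3]
gripper_width: 0.0501
gripper_force: 0.0
```

```bash
python3 -m inch '{"gripper":[50,50,50,15,15,15,15,15],"offset":[[0,-3,6],[0,0,5],[0,0,0],[0,0,0],[0,0,0],[0,0,0],[0,0,0],[0,0,0]],"turn":[0,0,0,0,0,0,0,0]}'
```

```text
time: 21.4
eef_pos: [0.542, 0.339, 0.2158]
eef_rot: [[1.0, -0.001, 0.0], [-0.001, -1.0, 0.0], [0.0, -0.0, -1.0]]
wrist_force: [-0.2, 0.5, 2.0]
gripper_width: 0.0241
gripper_force: 30.0
```

```bash
python3 -m inch '{"gripper":[15,15,15,15,15,15,15,15,15,15,15,15,15,15,15,15,15,15,15,15],"offset":[[0,0,-15],[0,0,-35],[0,0,-35],[0,10,-15],[0,25,0],[1,38,0],[1,45,0],[1,45,0],[1,45,0],[1,45,0],[1,45,0],[1,45,0],[1,45,0],[1,45,0],[1,45,0],[1,45,0],[0,45,0],[0,40,0],[0,30,0],[0,18,0]],"turn":[0,0,0,0,0,0,0,0,0,0,0,0,0,0,0,0,0,0,0,0]}'; python3 -m inch '{"gripper":[15,15,15,15,15,15,15],"offset":[[1,8,0],[0,0,0],[0,0,20],[0,0,35],[0,0,25],[0,0,5],[0,0,0]],"turn":[0,0,-8,-7.7,0,0,0]}'
```

```text
time: 23.4
eef_pos: [0.5514, -0.3198, 0.3147]
eef_rot: [[1.0, -0.003, -0.001], [-0.003, -1.0, -0.0], [-0.001, 0.0, -1.0]]
wrist_force: [0.1, 0.3, -0.2]
gripper_width: 0.0239
gripper_force: 30.0
time: 24.1
eef_pos: [0.5535, -0.3236, 0.2302]
eef_rot: [[0.963, 0.271, -0.001], [0.271, -0.963, 0.001], [-0.001, -0.002, -1.0]]
wrist_force: [-0.1, 0.1, -0.4]
gripper_width: 0.024
gripper_force: 30.0
```

```bash
python3 -m inch '{"gripper":[15,15,15,15,15],"offset":[[0,0,4],[0,1,4],[0,0,1],[0,0,0],[0,0,0]],"turn":[0,0,0,0,0]}'
```

```text
time: 24.6
eef_pos: [0.5538, -0.3262, 0.2221]
eef_rot: [[0.963, 0.27, 0.001], [0.27, -0.963, -0.0], [0.0, 0.001, -1.0]]
wrist_force: [0.3, -0.8, -0.0]
gripper_width: 0.0239
gripper_force: 30.0
```

```bash
python3 -m inch '{"gripper":[15,15,50,50,50,50,50,50,50,90,90,90,90,90,90,90,90,90,90,90],"offset":[[0,0,1],[0,0,0],[0,0,0],[0,0,0],[0,0,-15],[0,0,-40],[0,0,-40],[0,0,-40],[0,-15,0],[0,-35,0],[0,-45,0],[0,-45,0],[0,-45,0],[0,-45,0],[0,-45,0],[0,-45,0],[0,-45,0],[0,-45,0],[0,-35,0],[0,-6,0]],"turn":[0,0,0,0,0,0,8,7.7,0,0,0,0,0,0,0,0,0,0,0,0]}'; python3 -m inch '{"gripper":[90,90],"offset":[[0,0,0],[0,0,0]],"turn":[0,0]}'
python3 - <<'E'
from h import *
s=ctrl.observe();print(s['time'],np.round(s['eef_pos'],4),np.round(s['joints'],2))
c=cam("wrist");cv2.imwrite('pics/w3.png',c['image'])
np.savez('w3.npz',**{k:c[k] for k in('image','R','o','K','D')})
t=cam('top');cv2.imwrite('pics/t3.png',cv2.resize(t['image'][120:250,110:430],None,fx=2.5,fy=2.5,interpolation=cv2.INTER_CUBIC))
E
```

```text
time: 26.6
eef_pos: [0.5531, 0.1286, 0.3548]
eef_rot: [[1.0, 0.004, -0.001], [0.004, -1.0, 0.001], [-0.001, -0.001, -1.0]]
wrist_force: [-0.3, -0.3, 0.4]
gripper_width: 0.0902
gripper_force: 0.0
time: 26.8
eef_pos: [0.5539, 0.1243, 0.3552]
eef_rot: [[1.0, -0.001, -0.001], [-0.001, -1.0, -0.001], [-0.001, 0.001, -1.0]]
wrist_force: [0.8, -0.4, 0.5]
gripper_width: 0.09
gripper_force: 0.0
26.8 [0.5539 0.1243 0.3552] [ 0.1   0.3   1.6  -0.    1.24  1.67]
```

View pics/w3.png

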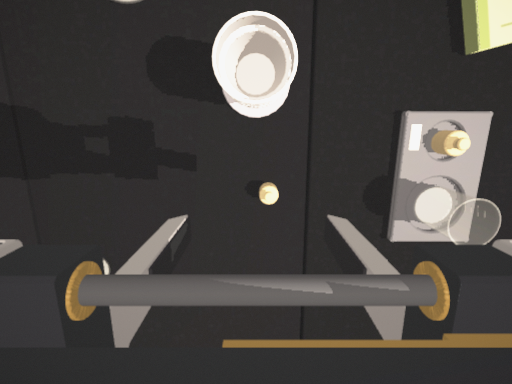

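View pics/t3.png

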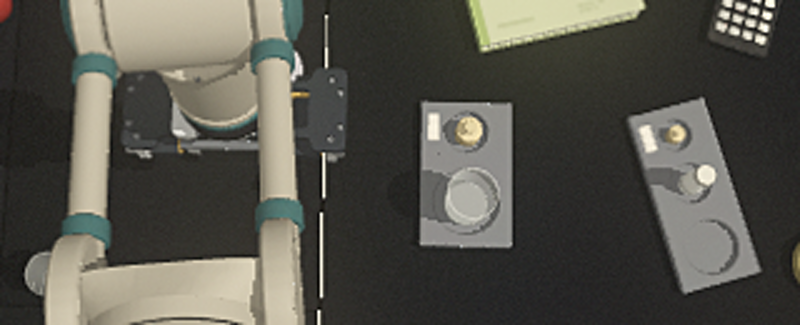

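The wrist view shows the cup rim ellipse centred at about (255,58) outside the fingers. The top view shows all four items placed so far standing in their wells.

```bash
python3 - <<'E'
from h import *
c=dict(np.load('w3.npz'));s=ctrl.observe()
m=(c['image'].min(2)>110).astype(np.uint8);k=np.zeros_like(m);k[5:125,200:305]=m[5:125,200:305]
ct=max(cv2.findContours(k,0,1)[0],key=cv2.contourArea).reshape(-1,2)
p=ct[ct[:,1]<62]
P=plane(c,p,.115)[:,:2];A=np.c_[2*P,np.ones(len(P))];q=np.linalg.lstsq(A,(P**2).sum(1),rcond=None)[0]
print(q[:2],np.sqrt(q[2]+q[0]**2+q[1]**2),plane(c,[(255.5,58)],.115)[0],plane(c,[(213,58),(298,58)],.115)[:,:2])
E
```

```text
[0.66776539 0.12693974] 0.03069171923883792 [0.66814002 0.12626457 0.115     ] [[0.66815962 0.15670453]
 [0.66811836 0.09581835]]
```

```bash
python3 -m inch '{"gripper":[90,90,90,90,90,90,90,90,90,90,90],"offset":[[15,0,0],[35,0,0],[35,-2,0],[20,0,0],[10,0,0],[0,0,0],[0,0,15],[0,0,25],[0,0,15],[0,0,3],[0,0,0]],"turn":[0,0,0,0,0,0,0,0,0,0,0]}'
```

```text
time: 28.0
eef_pos: [0.6682, 0.1266, 0.2976]
eef_rot: [[1.0, -0.001, -0.001], [-0.001, -1.0, -0.0], [-0.001, 0.0, -1.0]]
wrist_force: [0.3, 0.0, -0.5]
gripper_width: 0.0904
gripper_force: 0.0
```

```bash
python3 -m inch '{"gripper":[90,90,50,50,50,50,50],"offset":[[0,0,2],[0,0,0],[0,0,0],[0,0,0],[0,0,0],[0,0,0],[0,0,0]],"turn":[0,0,0,0,0,0,0]}'
```

```text
time: 28.7
eef_pos: [0.6691, 0.1266, 0.2958]
eef_rot: [[1.0, -0.001, 0.0], [-0.001, -1.0, -0.001], [0.0, 0.001, -1.0]]
wrist_force: [-0.3, -1.6, 0.2]
gripper_width: 0.0611
gripper_force: 30.0
```

```bash
python3 -m inch '{"gripper":[50,50,50,50,50,50,50,50,50,50,50,50,50,50],"offset":[[0,0,-1],[0,0,-2],[0,0,-2],[0,0,-2],[0,0,-2],[0,0,-2],[0,0,-2],[0,0,-2],[0,0,0],[0,0,0],[0,0,0],[0,0,0],[0,0,0],[0,0,0]],"turn":[-2,-4,-5,-5,-5,-5,-3,0,0,0,0,0,0,0]}'
```

```text
time: 30.1
eef_pos: [0.6691, 0.1269, 0.3106]
eef_rot: [[0.875, 0.484, -0.0], [0.484, -0.875, -0.0], [-0.0, 0.0, -1.0]]
wrist_force: [0.6, 0.2, -0.8]
gripper_width: 0.0611
gripper_force: 30.0
```

```bash
python3 - <<'E'
from h import *
t=cam('scene');cv2.imwrite('pics/s3.png',cv2.resize(t['image'][100:330,100:360],None,fx=2.3,fy=2.3,interpolation=cv2.INTER_CUBIC))
E
```

```text
(no output)
```

View pics/s3.png

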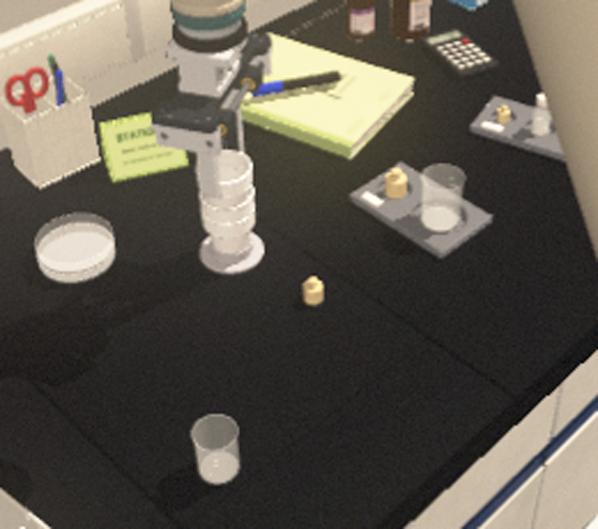

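The stand is still on the bench and the top cup has risen clear of the next collar, with almost no load on the wrist.

```bash
python3 -m inch '{"gripper":[50,50,50,50,50,50,50,50,50],"offset":[[0,0,-3],[0,0,-6],[0,0,-10],[0,0,-15],[0,0,-20],[0,0,-20],[0,0,-12],[0,0,-4],[0,0,0]],"turn":[0,0,0,0,0,0,0,0,0]}'
```

```text
time: 31.05
eef_pos: [0.669, 0.1269, 0.4013]
eef_rot: [[0.875, 0.484, 0.001], [0.484, -0.875, 0.0], [0.001, 0.001, -1.0]]
wrist_force: [-0.1, 0.0, 0.5]
gripper_width: 0.061
gripper_force: 30.0
```

```bash
python3 - <<'E'
from h import *
t=cam('scene');cv2.imwrite('pics/s4.png',cv2.resize(t['image'][100:330,100:360],None,fx=2.3,fy=2.3,interpolation=cv2.INTER_CUBIC))
E
```

```text
(no output)
```

View pics/s4.png

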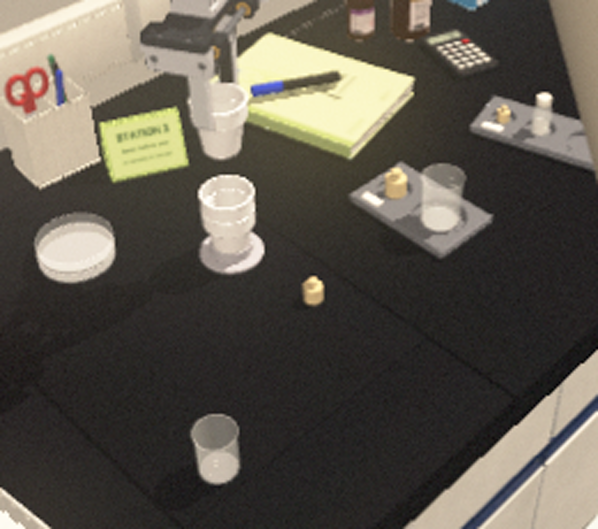

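```bash
python3 -m inch '{"gripper":[50,50,50,50,50,50,50,50,50,50,50,50,50,50,50,50,50,50,50,50],"offset":[[0,0,0],[0,0,0],[0,0,0],[0,0,0],[-4,10,0],[-10,25,0],[-14,36,0],[-17,44,0],[-17,44,0],[-17,44,0],[-17,44,0],[-17,44,0],[-17,44,0],[-17,44,0],[-17,42,0],[-15,30,0],[-12,15,0],[-7,5,0],[-2,0,0],[0,0,0]],"turn":[7,7.5,7.5,7,0,0,0,0,0,0,0,0,0,0,0,0,0,0,-8,-7.7]}'; python3 -m inch '{"gripper":[50,50,50],"offset":[[0,0,0],[0,0,0],[0,0,0]],"turn":[0,0,0]}'
```

```text
time: 33.1
eef_pos: [0.4679, -0.3436, 0.4002]
eef_rot: [[0.961, 0.276, -0.001], [0.276, -0.961, 0.001], [-0.001, -0.001, -1.0]]
wrist_force: [0.3, 0.0, -0.3]
gripper_width: 0.0609
gripper_force: 30.0
time: 33.4
eef_pos: [0.4688, -0.3435, 0.4006]
eef_rot: [[0.963, 0.269, -0.0], [0.269, -0.963, 0.0], [-0.0, -0.0, -1.0]]
wrist_force: [0.4, 0.7, 0.4]
gripper_width: 0.0611
gripper_force: 30.0
```

```bash
python3 -m inch '{"gripper":[50,50,50,50,50,50,50,50,50],"offset":[[8,2.5,0],[8.4,2.6,10],[0,0,30],[0,0,35],[0,0,35],[0,0,20],[0,0,8],[0,0,0],[0,0,0]],"turn":[0,0,0,0,0,0,0,0,0]}'
```

```text
time: 34.3
eef_pos: [0.4866, -0.3448, 0.2634]
eef_rot: [[0.963, 0.27, 0.001], [0.27, -0.963, -0.001], [0.001, 0.001, -1.0]]
wrist_force: [-0.1, 0.3, 0.3]
gripper_width: 0.0613
gripper_force: 30.0
```

```bash
python3 - <<'E'
from h import *
t=cam('top');cv2.imwrite('pics/t5.png',cv2.resize(t['image'][120:250,300:470],None,fx=4,fy=4,interpolation=cv2.INTER_CUBIC))
E
```

```text
(no output)
```

View pics/t5.png

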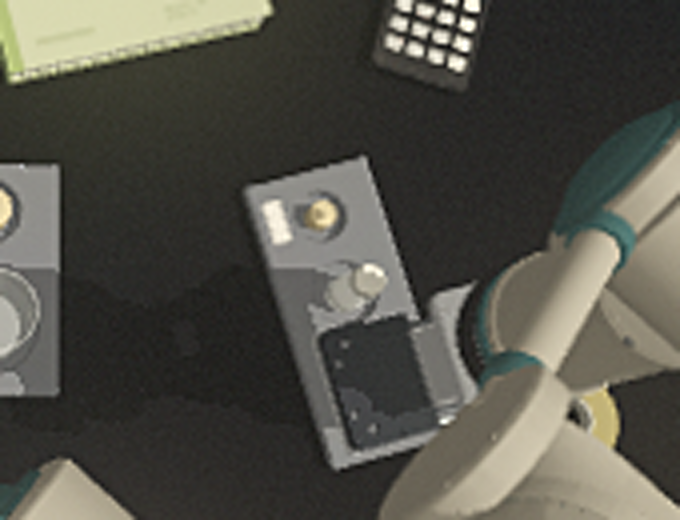

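The gripper lines up over the cup well, with the vial (355,285) and weight (322,213) still standing.

```bash
python3 -m inch '{"gripper":[50,50,50,50,50,50],"offset":[[0,0,3],[0,0,3],[0,0,3],[0,0,2],[0,0,0],[0,0,0]],"turn":[0,0,0,0,0,0]}'
```

```text
time: 34.95
eef_pos: [0.4858, -0.3444, 0.2517]
eef_rot: [[0.963, 0.27, 0.0], [0.27, -0.963, -0.0], [-0.0, 0.0, -1.0]]
wrist_force: [-1.0, -0.0, 0.3]
gripper_width: 0.061
gripper_force: 30.0
```

```bash
python3 -m inch '{"gripper":[66,72,80,80,80,80,80,80,80,80,80,80,80],"offset":[[0,0,0],[0,0,0],[0,0,0],[0,0,-10],[0,0,-30],[0,0,-40],[0,0,-40],[-30,0,-20],[-40,0,0],[-40,0,0],[-40,0,0],[0,0,0],[0,0,0]],"turn":[0,0,0,0,0,0,0,0,0,0,0,0,0]}'
```

```text
time: 36.25
eef_pos: [0.3409, -0.3851, 0.3926]
eef_rot: [[0.963, 0.268, 0.001], [0.268, -0.963, -0.001], [0.001, 0.001, -1.0]]
wrist_force: [0.3, 0.5, 0.5]
gripper_width: 0.0801
gripper_force: 0.0
```

```bash
python3 - <<'E'
from h import *
t=cam('wrist');cv2.imwrite('pics/w6.png',t['image'])
for n,uv in ():pass
t=cam('top');cv2.imwrite('pics/t6.png',cv2.resize(t['image'][110:250,110:430],None,fx=2.5,fy=2.5,interpolation=cv2.INTER_CUBIC))
E
```

```text
(no output)
```

View pics/w6.png

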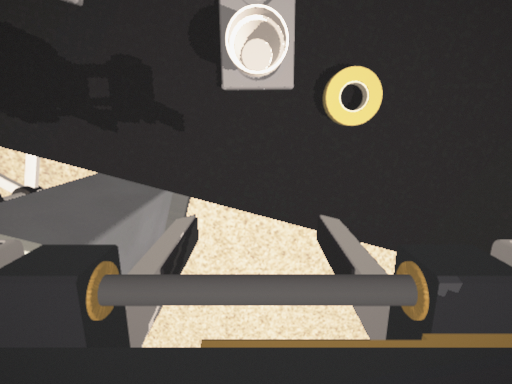

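View pics/t6.png

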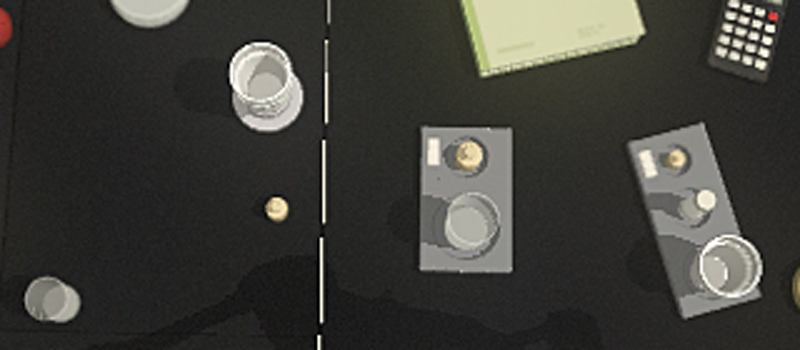

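All five things stand in their wells: cup (730,268), vial (703,202), small weight (676,158), large weight (469,155) and beaker (472,225). The spare stock hasn't moved.

```bash
python3 -c "
from plant import ctrl
print(ctrl.close_job())"
```

```text
the job is handed in; nothing more can be done
None
```

I handed the job in at about 36 s: camera views showed all five items upright in their wells and the spare stock where it stood. I twisted the top cup about 29° over the first 15 mm of lift, but did not measure that angle against the cups beneath, and hand-in gave no verdict.

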